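Lock a flanged exhibit tube into the slotted holder

ROBOT

A 6-joint arm with a two-finger parallel gripper is mounted at the origin on the work surface. World frame = base frame: x ahead of the robot, y to its left, z up, the work surface at z = 0. Lengths are in m, angles in rad, forces in N, time in s.
With the tool pointing down it reaches from about 0.4 to 0.825 m from the base axis. Payload 7 kg.
Tool frame: the origin (TCP) lies on the centre line of the jaws, within the pads' length; the fingertips stand 22 mm ahead of it and the grasp point (between the pads) lies 3 mm ahead of it; z points along the fingers, y is the line along which they close (so a half turn about z gives the same grasp; the last joint's range is limited). The gripper opens to 88 mm and grips with 3 to 60 N. Pads are 19 mm wide; open, the fingers measure 130 mm over their backs; the gripper's body (78 mm by 193 mm) begins 47 mm behind the grasp point.
Start: joints at [1.494, 0.359, 0.012, 0, -1.224, -0.288], TCP at [0.241, 0.631, 0.249] pointing down, gripper open.
Joint ranges: [-3.07, 3.07], [-1.43, 2.12], [-1.02, 1.25], [-3.03, 1.67], [-3.05, -0], [-3.03, 3.03]. Speed limits (rad/s): [2.39, 2.39, 3.01, 3.14, 3.14, 3.14].

INTERFACE

Orientations are given as [roll, pitch, yaw] about the fixed x, y, z axes, in that order (R = Rz(yaw) Ry(pitch) Rx(roll)).
In Python, from station import monitor, viewer, order gives the robot as it stands. The module is installed in compiled form; this text tells all that it offers.
- The arm moves only by the tool servo_tool, never from a script. Its argument "targets" is a list of rows, each an object with "angular": the turn, a rotation vector about the tool's x, y, z in degrees, a list of three; "xyz": the shift along the tool's x, y, z in cm, a list of three; "claw": the finger opening in cm, from 0 to 8.76. A call has 1 to 20 rows; each row shifts and turns the commanded pose from where the row before left it, along the tool's axes as they then stand; what a row does not reach is not made up. A row lasts 1/10 s, in which the tool goes at most 50 mm and 8.59 degrees, less where a joint would pass 70% of its speed; a pose out of reach is approached as far as the arm can. A call is refused whole if a number of a shift passes 5 or a number of a turn 8.59, either way. A call with a gripper value outside its range is refused whole. The fingers move at their own pace and stop on an object; "force" is the grip in N (left out, the last holds). Time passes only in rows, so rows that do not move let the fingers close. It gives the time, the measured TCP pose, the force, the opening and the grip force at its end, in the units of the state.
- monitor.get_state(): the state, without advancing time (a new reading comes with each control period).
- viewer.grab_frame(name): name is "side" or "top" or "wrist"; returns a dict with "color" (384x512x3 uint8, blue, green, red), "fovy" (degrees; the focal length in pixels is half the picture's height over the tangent of half this angle, whatever the lens; pixels are square), "cx", "cy" (the principal point, pixels), "R" (3x3) and "t" (3): a world point X has camera coordinates R X + t. Camera axes: x right, y down, z forward; pixel columns grow to the right and rows downward; lengths in m; the calibration is good to about 2 mm. The wrist camera is an equidistant fisheye: a pixel r from the principal point sees the ray r / f radians off the axis. A picture is of the moment at which its call begins. There is no depth.
- order.job_done(): hands the job in; it is judged then, once.
The state is a dict: "t": time; "q": joint angles; "qd": joint speeds; "joint_efforts": joint torques, N m; "eef_pos": TCP position; "ee_rot": TCP orientation; "force": force on the tool from outside, world axes, zero at the start; "moment": the same for the moment, N m; "width": finger opening in m; "gripper_force": force on a finger pad.
Only numpy, scipy, OpenCV 4.12 (cv2) and the standard library are available. Lean on these libraries where they do the work, as an engineer would, in place of code of your own. Each camera call takes 0.05 s, during which the arm holds its last target. There are 200 camera calls.

TASK

Pick up the blue-capped sample tube with the wide foot flange and slide it, upright, sideways into the open slot of the exhibit holder so that its flange runs in underneath the slotted plate, on past the red spring latch until the latch has sprung back out in front of it. The plate may be clamped more than a centimetre off its nominal place, so feel your way in gently without forcing the holder, then let go and leave the tube standing locked in place; leave the other things on the desk alone.

Things in the scene. Friction and masses are not known exactly. Their poses are not given: they have to be found in the camera images.
- tube_center (a point): the sample tube to load: white barrel 24 mm across, standing upright on a round foot flange 40 mm across and 5 mm thick, blue cap of the same width (the top 16 mm), 76 mm tall in all, about 45 g. The point is its centre on the axis, 38 mm above its underside; z runs up its axis. Grip at this point or up to 15 mm above it
- rack: exhibit holder, fixed: dark slab 6 mm thick with an aluminium slotted plate over it. Origin on the desk; x = the direction the tube slides in, y to the left, z up. Slab spans x -125 to 75 mm, y -70 to 70. Plate: 105 x 90 x 5 mm, underside 14 mm above the desk (8 mm free beneath for the flange, 76 mm wide), top 19; nothing above 21 mm. Over 20 N on any part of it is too much
- slot_mouth (a point): nominal middle of the slot's mouth, on the plate's front edge: holder x = -55 mm, centre line, 16.5 mm above the desk. A funnel, 58 mm wide here, narrows over 27 mm to the slot, 27 mm wide. The whole plate (funnel, slot, latch, stop) is clamped up to 14 mm left or right (y) and up to 9 mm forward or back (x) of nominal; this point does NOT follow it: the offset must be felt or seen
- slot_home (a point): nominal place of the tube's axis when it touches the rigid flat stop at the slot's end: holder x = +20 mm, centre line, 16.5 mm above the desk (axes as the holder); the true place is off by the same unmeasured up to 14 mm along y and 9 mm along x as the plate
- latch (a joint): red sprung latch, a pin 10 mm across sticking 6 mm into the slot from its left (+y) wall, 13.5 mm before the home axis, moving with the plate. Metres: 0 = out, 0.006 = pushed fully into the wall; about 3 mm lets the tube by. Spring 1.5 N plus 0.5 N per mm; passing it takes some 3 to 10 N along x. It springs back to 0 behind the tube when the tube's axis is within 2 mm of the stop position
- tube_yellow_center (a point): plain yellow-capped sample tube without a flange, 25 mm across at the foot, 76 mm tall, standing; leave alone; the point is its centre, half-way up
- tube_white_center (a point): plain green-capped sample tube without a flange, 25 mm across at the foot, 76 mm tall, standing; leave alone; the point is its centre, half-way up
- jar_amber: small amber glass jar, 44 mm across, 65 mm tall; leave alone; origin at the centre of its underside
- vial_a: small clear vial with white cap, 28 mm across, 45 mm tall; leave alone; origin at the centre of its underside
- tape_box: cardboard box 100 x 70 x 40 mm; leave alone; origin at the centre of its underside
- screwdriver: screwdriver, 170 mm long, lying flat; leave alone; origin on its underside near mid-length
Mind the look-alikes: they are no part of the job. Leave any purple look-alike of the part that bears tube_center alone.

How it is judged:
By the outcome, as a careful person would: the job done as asked, in the order asked, and still so for the second after the job is handed in, with the robot touching nothing.
It also fails if it takes over 72 s, if anything falls off the work surface, if the arm or the gripper's body presses on something with over 40 N, if the wrist force passes 120 N, or if a joint passes its speed limit or range.

## Working session

There is one attempt and no reset: what is moved stays moved. The work goes in short steps, Python scripts to look and compute and a tool call to move; the robot and the scene stay as the last step left them, time stands still between calls to the robot, and variables do not carry over. Pictures are saved under pics/ and viewed, at most 10 in all, crops included, and the job is handed in when it is done.

Besides the shell and the picture viewer there is one more tool, called after ">>>" in YAML: its name, and indented under it one key for each argument. servo_tool: Moves the arm, as the interface text tells. Its arguments: {"type":"object","properties":{"targets":{"type":"array"},"force":{"type":"number"}},"required":["targets"]}

```bash
mkdir -p pics; cat > h.py <<'E'
import numpy as np, cv2
from station import monitor, viewer, order
def grab(n,tag):
    f=viewer.grab_frame(n); cv2.imwrite(f'pics/{tag}.png',f['color'])
    np.savez(f'pics/{tag}.npz',**{k:np.array(v) for k,v in f.items()}); return f
def load(tag): return dict(np.load(f'pics/{tag}.npz'))
def ray(f,u,v):
    F=192/np.tan(np.radians(float(f['fovy']))/2); d=np.array([(u-f['cx'])/F,(v-f['cy'])/F,1.])
    return -f['R'].T@f['t'], f['R'].T@d
def onz(f,u,v,z):
    c,d=ray(f,u,v); return c+d*(z-c[2])/d[2]
def proj(f,X):
    F=192/np.tan(np.radians(float(f['fovy']))/2); p=f['R']@np.array(X)+f['t']; return F*p[0]/p[2]+f['cx'],F*p[1]/p[2]+f['cy']
E
python3 - <<'E'
from h import *
a=grab('top','top0');b=grab('side','side0')
cv2.imwrite('pics/both.png',np.hstack([cv2.resize(a['color'],(400,300)),cv2.resize(b['color'],(400,300))]))
s=monitor.get_state();print(s)
for f in(a,b):print(f['fovy'],-f['R'].T@f['t'],f['R'])
E
```

```text
{'t': 0.1, 'q': array([ 1.49410479e+00,  3.59331003e-01,  1.11518847e-02, -3.38950364e-04,
       -1.22409972e+00, -2.88077057e-01]), 'qd': array([ 0.00080805, -0.00197099,  0.00212612,  0.00143426, -0.00059883,
        0.00202723]), 'joint_efforts': array([-1.26410407e-03, -5.84162486e+01,  2.93748969e+01,  7.01526403e+00,
        1.01389509e-02, -6.01356601e-05]), 'eef_pos': array([0.24067726, 0.63019593, 0.2477013 ]), 'ee_rot': array([ 3.14008069e+00, -1.15717649e-04, -3.64883919e-01]), 'force': array([-0.10192653,  0.01680796,  0.61428745]), 'moment': array([ 0.05094028,  0.00040156, -0.00216351]), 'gripper_force': 0.0, 'width': 0.08766392208860903}
42.69032338632861 [0.33559939 0.02296962 1.19736176] [[ 0.04896118 -0.99878574 -0.00546359]
 [-0.97844541 -0.04686392 -0.20111776]
 [ 0.2006175   0.01519279 -0.97955184]]
56.14927610878655 [0.22648928 0.51428876 0.49047898] [[-0.84688999 -0.53133062 -0.02156651]
 [-0.30510299  0.51872172 -0.79864882]
 [ 0.43553359 -0.66978769 -0.60141079]]
```

View pics/top0.png

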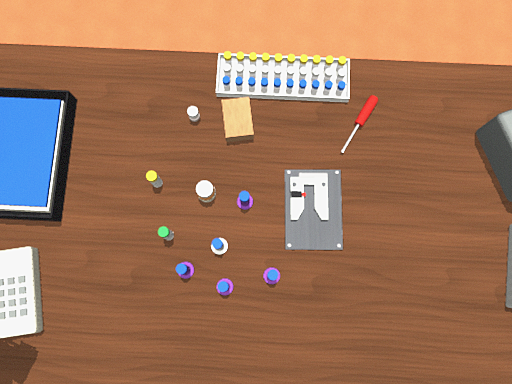

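View pics/side0.png

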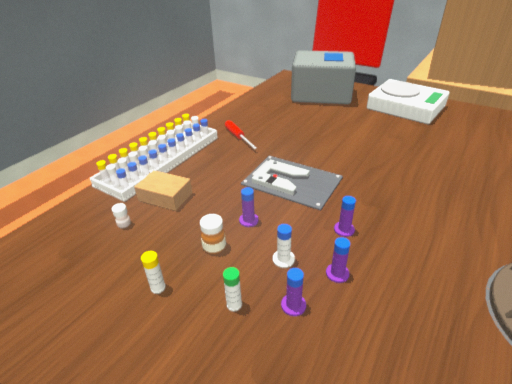

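The white tube is at about top (219,245) / side (284,245). Blue-capped things that could be mistaken for it are the four purple flanged look-alikes at top (245,200), (185,270), (225,287) and (272,276), plus the blue caps in the rack at around (280,84). I choose the white barrel with the white flange. Next I check it and measure the holder.

```bash
python3 - <<'E'
from h import *
f=load('top0');g=load('side0');im=f['color'];hsv=cv2.cvtColor(im,cv2.COLOR_BGR2HSV)
# caps
m=cv2.inRange(hsv,(100,150,80),(120,255,255))
n,l,st,c=cv2.connectedComponentsWithStats(m)
for i in range(1,n):
    if 15<st[i,4]<400: 
        if c[i][1]>150: print('cap',c[i].round(1),st[i,4],onz(f,*c[i],.076).round(4))
hs=cv2.cvtColor(g['color'],cv2.COLOR_BGR2HSV);m=cv2.inRange(hs,(100,150,60),(120,255,255))
n,l,st,c=cv2.connectedComponentsWithStats(m)
for i in range(1,n):
    if st[i,4]>60 and c[i][1]>150: print('side',c[i].round(1),st[i],onz(g,*c[i],.068).round(4))
# slab: screws & outline
R=im[160:260,275:355]
gray=cv2.cvtColor(R,cv2.COLOR_BGR2GRAY);h=cv2.cvtColor(R,cv2.COLOR_BGR2HSV)
m=(h[...,1]<60).astype(np.uint8)*255
m=cv2.morphologyEx(m,cv2.MORPH_OPEN,np.ones((3,3)))
m=cv2.morphologyEx(m,cv2.MORPH_CLOSE,np.ones((9,9)))
cs,_=cv2.findContours(m,0,1);k=max(cs,key=cv2.contourArea);r=cv2.minAreaRect(k)
bp=cv2.boxPoints(r)+[275,160];P=np.array([onz(f,*p,.006) for p in bp]);print(r,'\n',P.round(4),P.mean(0),[np.linalg.norm(P[i]-P[i-1]) for i in range(4)])
print([np.arctan2(*(P[i]-P[i-1])[[1,0]]) for i in range(4)])
a=cv2.resize(im[225:265,200:240],(400,400),interpolation=cv2.INTER_CUBIC);b=cv2.resize(g['color'][215:275,254:314],(400,400),interpolation=cv2.INTER_CUBIC)
cv2.imwrite('pics/c1.png',np.hstack([a,b]))
cv2.imwrite('pics/c2.png',np.hstack([cv2.resize(R,(480,600),interpolation=cv2.INTER_CUBIC)]))
E
```

```text
cap [243.9 196. ] 83 [0.5505 0.061  0.076 ]
cap [216.9 243.2] 80 [0.4382 0.1167 0.076 ]
cap [181.3 268.4] 88 [0.3774 0.1934 0.076 ]
cap [272.2 274.7] 76 [ 0.3734 -0.012   0.076 ]
cap [222.9 286.4] 84 [0.3423 0.0971 0.076 ]
side [247.1 192.9] [242 188  11  12 101] [0.5514 0.0591 0.068 ]
side [348.2 202.6] [342 196  13  14 146] [ 0.3723 -0.0117  0.068 ]
side [284.  231.2] [278 225  13  14 159] [0.4373 0.1171 0.068 ]
side [341.7 245.5] [335 238  15  17 211] [0.341  0.0988 0.068 ]
side [294.8 277.1] [288 268  15  19 247] [0.3759 0.1952 0.068 ]
((38.5, 49.0), (80.0, 57.0), 90.0) 
 [[ 0.6374 -0.0355  0.006 ]
 [ 0.6441 -0.1775  0.006 ]
 [ 0.4451 -0.18    0.006 ]
 [ 0.4385 -0.0426  0.006 ]] [ 0.54128013 -0.10889515  0.006     ] [np.float64(0.19902778798877438), np.float64(0.14216934934669984), np.float64(0.19901032695008852), np.float64(0.13753648224897824)]
[np.float64(0.03592594813303984), np.float64(-1.5231844556343288), np.float64(-3.1289544131810816), np.float64(1.6193211872204838)]
```

View pics/c1.png

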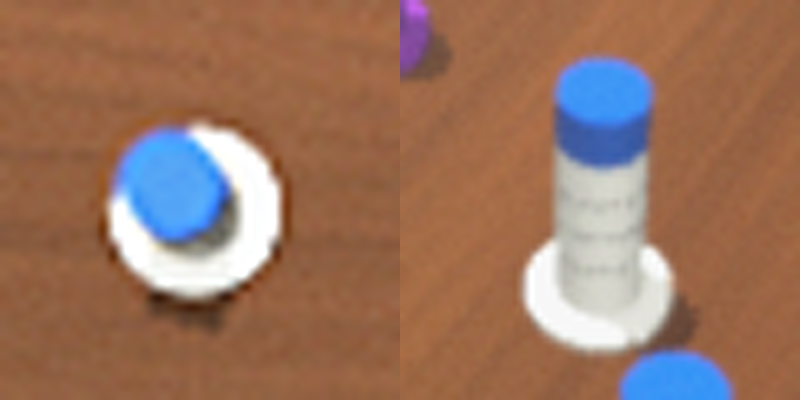

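View pics/c2.png

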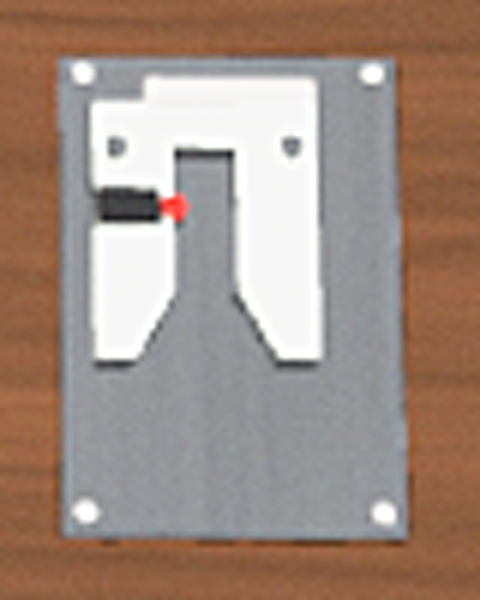

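Confirmed: the white-barrelled tube on the white flange is the target, with the cap at top (217,243). The plate is shifted left on the slab, with the slot walls at crop x=176/235, the slot end at y=150 and the mouth at y=360. Now I turn these into metres.

```bash
python3 - <<'E'
from h import *
f=load('top0')
W=lambda x,y,z:onz(f,x/6+275-.42,y/6+160-.42,z)
def yaw(p,q): d=q-p; return np.arctan2(d[1],d[0])
# subpixel: scan original rows for edges
g=cv2.cvtColor(f['color'],cv2.COLOR_BGR2GRAY).astype(float)
def edge(line,s): # strongest gradient, sign s, parabola
    d=np.diff(line)*s;i=int(np.argmax(d));
    if 0<i<len(d)-1:
        a,b,c=d[i-1:i+2];o=.5*(a-c)/(a-2*b+c+1e-9)
    else:o=0
    return i+.5+o
L=[];Rr=[]
for v in range(187,207):
    if 191<=v<=197: xl=np.nan
    else: xl=300+edge(g[v,300:309],-1)
    xr=309+edge(g[v,309:318],1)
    L.append(onz(f,xl,v,.019) if xl==xl else [np.nan]*3);Rr.append(onz(f,xr,v,.019))
L=np.array(L);Rr=np.array(Rr);k=~np.isnan(L[:,0])
pl=np.polyfit(L[k,0],L[k,1],1);pr=np.polyfit(Rr[:,0],Rr[:,1],1)
print('walls',pl,pr,'res',np.std(L[k,1]-np.polyval(pl,L[k,0])),np.std(Rr[:,1]-np.polyval(pr,Rr[:,0])))
print('yaws',np.arctan(pl[0]),np.arctan(pr[0]),'y at x=.57',np.polyval(pl,.57),np.polyval(pr,.57))
top=[onz(f,u,180+edge(g[180:192,u],-1),.019) for u in range(306,313)]
print('slot end',np.array(top).round(4))
mo=[onz(f,u,215+edge(g[215:226,u],-1),.019) for u in list(range(292,297))+list(range(323,327))]
print('mouth',np.array(mo).round(4))
C=[W(57,58,.006),W(395,58,.006),W(408,538,.006),W(62,538,.006)];print(np.array(C).round(4),yaw(C[3],C[0]),yaw(C[2],C[1]))
S=[W(84,73,.006),W(372,73,.006),W(384,514,.006),W(86,512,.006)];print(np.array(S).round(4),yaw(S[3],S[0]),yaw(S[2],S[1]))
E
```

```text
walls [ 0.03650434 -0.10323722] [ 0.03237665 -0.12574135] res 8.527099579516397e-05 0.000186617541120039
yaws 0.03648813509105023 0.03236533987077194 y at x=.57 -0.08242974772925726 -0.10728666375236776
slot end [[ 0.5979 -0.0877  0.019 ]
 [ 0.598  -0.0901  0.019 ]
 [ 0.5979 -0.0926  0.019 ]
 [ 0.5979 -0.095   0.019 ]
 [ 0.598  -0.0975  0.019 ]
 [ 0.5981 -0.0999  0.019 ]
 [ 0.5983 -0.1024  0.019 ]]
mouth [[ 0.5093 -0.0562  0.019 ]
 [ 0.5095 -0.0587  0.019 ]
 [ 0.5096 -0.0611  0.019 ]
 [ 0.5097 -0.0635  0.019 ]
 [ 0.5098 -0.0659  0.019 ]
 [ 0.513  -0.1311  0.019 ]
 [ 0.5131 -0.1335  0.019 ]
 [ 0.5132 -0.1359  0.019 ]
 [ 0.5133 -0.1383  0.019 ]]
[[ 0.6366 -0.0332  0.006 ]
 [ 0.6433 -0.1735  0.006 ]
 [ 0.4446 -0.1814  0.006 ]
 [ 0.4379 -0.0424  0.006 ]] 0.046412821713954375 0.03954417795014424
[[ 0.6307 -0.0446  0.006 ]
 [ 0.6364 -0.1641  0.006 ]
 [ 0.4538 -0.1716  0.006 ]
 [ 0.4488 -0.0517  0.006 ]] 0.038887829767271356 0.041262950076162805
```

The slot centre line passes through (0.570,-0.095) with yaw about 0.042. The mouth is at x≈0.511 and the home axis is at about (0.586,-0.094). Now I move above the tube.

>>> servo_tool:
  targets:
    - {"angular": [0, 0, -7.8], "xyz": [0, 0, 0], "claw": 8.76}
    - {"angular": [0, 0, -7.8], "xyz": [0, 0, 0], "claw": 8.76}
    - {"angular": [0, 0, -7.7], "xyz": [0, 0, 0], "claw": 8.76}
    - {"angular": [0, 0, 0], "xyz": [1.25, 3.72, 0.7], "claw": 8.76}
    - {"angular": [0, 0, 0], "xyz": [1.25, 3.72, 0.7], "claw": 8.76}
    - {"angular": [0, 0, 0], "xyz": [1.25, 3.72, 0.7], "claw": 8.76}
    - {"angular": [0, 0, 0], "xyz": [1.25, 3.72, 0.7], "claw": 8.76}
    - {"angular": [0, 0, 0], "xyz": [1.25, 3.72, 0.7], "claw": 8.76}
    - {"angular": [0, 0, 0], "xyz": [1.25, 3.72, 0.7], "claw": 8.76}
    - {"angular": [0, 0, 0], "xyz": [1.25, 3.72, 0.7], "claw": 8.76}
    - {"angular": [0, 0, 0], "xyz": [1.25, 3.72, 0.7], "claw": 8.76}
    - {"angular": [0, 0, 0], "xyz": [1.25, 3.72, 0.7], "claw": 8.76}
    - {"angular": [0, 0, 0], "xyz": [1.25, 3.72, 0.7], "claw": 8.76}
    - {"angular": [0, 0, 0], "xyz": [1.25, 3.72, 0.7], "claw": 8.76}
    - {"angular": [0, 0, 0], "xyz": [1.25, 3.72, 0.7], "claw": 8.76}
    - {"angular": [0, 0, 0], "xyz": [1.25, 3.72, 0.7], "claw": 8.76}
    - {"angular": [0, 0, 0], "xyz": [1.25, 3.72, 0.7], "claw": 8.76}
    - {"angular": [0, 0, 0], "xyz": [0, 0, 0], "claw": 8.76}
    - {"angular": [0, 0, 0], "xyz": [0, 0, 0], "claw": 8.76}
  force: 25

```text
t: 2.0
eef_pos: [0.4375, 0.1165, 0.1503]
ee_rot: [3.141, 0.001, 0.039]
force: [0.1, 0.5, -0.0]
width: 0.0877
gripper_force: 0.0
```

>>> servo_tool:
  targets:
    - {"angular": [0, 0, 0], "xyz": [0, 0, 2.5], "claw": 8.76}
    - {"angular": [0, 0, 0], "xyz": [0, 0, 2.5], "claw": 8.76}
    - {"angular": [0, 0, 0], "xyz": [0, 0, 2.5], "claw": 8.76}
    - {"angular": [0, 0, 0], "xyz": [0, 0, 1.6], "claw": 8.76}
    - {"angular": [0, 0, 0], "xyz": [0, 0, 1.0], "claw": 8.76}
    - {"angular": [0, 0, 0], "xyz": [0, 0, 0], "claw": 8.76}
    - {"angular": [0, 0, 0], "xyz": [0, 0, 0], "claw": 5.0}
    - {"angular": [0, 0, 0], "xyz": [0, 0, 0], "claw": 3.5}
    - {"angular": [0, 0, 0], "xyz": [0, 0, 0], "claw": 2.0}
    - {"angular": [0, 0, 0], "xyz": [0, 0, 0], "claw": 1.5}
    - {"angular": [0, 0, 0], "xyz": [0, 0, 0], "claw": 1.5}
    - {"angular": [0, 0, 0], "xyz": [0, 0, 0], "claw": 1.5}
    - {"angular": [0, 0, 0], "xyz": [0, 0, 0], "claw": 1.5}
  force: 25

```text
t: 3.3
eef_pos: [0.4375, 0.1175, 0.0496]
ee_rot: [-3.142, -0.0, 0.042]
force: [0.4, 1.1, -0.0]
width: 0.0372
gripper_force: 0.0
```

>>> servo_tool:
  targets:
    - {"angular": [0, 0, 0], "xyz": [0, 0, 0], "claw": 1.5}
    - {"angular": [0, 0, 0], "xyz": [0, 0, 0], "claw": 1.5}
    - {"angular": [0, 0, 0], "xyz": [0, 0, 0], "claw": 1.5}
    - {"angular": [0, 0, 0], "xyz": [0, 0, 0], "claw": 1.5}
    - {"angular": [0, 0, 0], "xyz": [0, 0, 0], "claw": 1.5}
    - {"angular": [0, 0, 0], "xyz": [0, 0, 0], "claw": 1.5}
  force: 25

```text
t: 3.9
eef_pos: [0.4374, 0.1175, 0.0495]
ee_rot: [3.142, 0.0, 0.042]
force: [0.1, -0.1, -0.3]
width: 0.0236
gripper_force: 25.0
```

>>> servo_tool:
  targets:
    - {"angular": [0, 0, 0], "xyz": [0, 0, -1.0], "claw": 1.5}
    - {"angular": [0, 0, 0], "xyz": [0, 0, -2.5], "claw": 1.5}
    - {"angular": [0, 0, 0], "xyz": [0, 0, -2.5], "claw": 1.5}
    - {"angular": [0, 0, 0], "xyz": [0, 0, -2.0], "claw": 1.5}
    - {"angular": [0, 0, 0], "xyz": [0, 0, -1.0], "claw": 1.5}
    - {"angular": [0, 0, 0], "xyz": [0.3, 2.42, 0], "claw": 1.5}
    - {"angular": [0, 0, 0], "xyz": [0.3, 2.42, 0], "claw": 1.5}
    - {"angular": [0, 0, 0], "xyz": [0.3, 2.42, 0], "claw": 1.5}
    - {"angular": [0, 0, 0], "xyz": [0.3, 2.42, 0], "claw": 1.5}
    - {"angular": [0, 0, 0], "xyz": [0.3, 2.42, 0], "claw": 1.5}
    - {"angular": [0, 0, 0], "xyz": [0.3, 2.42, 0], "claw": 1.5}
    - {"angular": [0, 0, 0], "xyz": [0.3, 2.42, 0], "claw": 1.5}
    - {"angular": [0, 0, 0], "xyz": [0.3, 2.42, 0], "claw": 1.5}
    - {"angular": [0, 0, 0], "xyz": [0.15, 2.42, 0], "claw": 1.5}
    - {"angular": [0, 0, 0], "xyz": [0, 0, 0], "claw": 1.5}
    - {"angular": [0, 0, 0], "xyz": [0, 0, 0], "claw": 1.5}
  force: 25

```text
t: 5.5
eef_pos: [0.4717, -0.0994, 0.1393]
ee_rot: [-3.142, 0.001, 0.04]
force: [-0.2, 0.4, -0.0]
width: 0.0237
gripper_force: 25.0
```

```bash
python3 - <<'E'
from h import *
s=monitor.get_state();print({k:s[k] for k in('t','eef_pos','ee_rot','force','width','gripper_force')})
grab('wrist','w1')
E
```

```text
{'t': 5.5, 'eef_pos': array([ 0.47167309, -0.09944413,  0.13930818]), 'ee_rot': array([-3.14155802e+00,  7.60851031e-04,  4.01897858e-02]), 'force': array([-0.24289292,  0.44422268, -0.01379508]), 'width': 0.023660277656386168, 'gripper_force': 24.99920479953289}
```

View pics/w1.png

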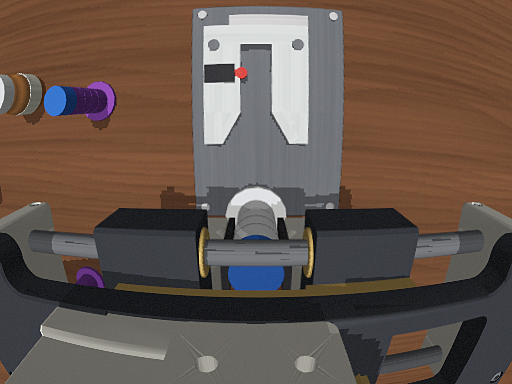

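The tube hangs upright at column 256, and the slot walls at 240/271 put its centre at about column 255.5, so they are aligned. I descend to about 7.5 mm under the tube.

>>> servo_tool:
  targets:
    - {"angular": [0, 0, 0], "xyz": [0, 0, 2.0], "claw": 1.5}
    - {"angular": [0, 0, 0], "xyz": [0, 0, 2.5], "claw": 1.5}
    - {"angular": [0, 0, 0], "xyz": [0, 0, 2.0], "claw": 1.5}
    - {"angular": [0, 0, 0], "xyz": [0, 0, 1.2], "claw": 1.5}
    - {"angular": [0, 0, 0], "xyz": [0, 0, 0.5], "claw": 1.5}
    - {"angular": [0, 0, 0], "xyz": [0, 0, 0], "claw": 1.5}
    - {"angular": [0, 0, 0], "xyz": [0, 0, 0], "claw": 1.5}
  force: 25

```text
t: 6.25
eef_pos: [0.4725, -0.0986, 0.0581]
ee_rot: [3.142, -0.001, 0.043]
force: [-0.8, 0.5, -0.4]
width: 0.0236
gripper_force: 25.0
```

>>> servo_tool:
  targets:
    - {"angular": [0, 0, 0], "xyz": [0, 0, 0.05], "claw": 1.5}
    - {"angular": [0, 0, 0], "xyz": [0, 0, 0.05], "claw": 1.5}
    - {"angular": [0, 0, 0], "xyz": [0, 0, 0], "claw": 1.5}
  force: 25

```text
t: 6.55
eef_pos: [0.4722, -0.099, 0.0569]
ee_rot: [-3.141, -0.001, 0.042]
force: [0.2, -0.5, -0.6]
width: 0.0232
gripper_force: 25.0
```

>>> servo_tool:
  targets:
    - {"angular": [0, 0, 0], "xyz": [0.5, 0, 0], "claw": 1.5}
    - {"angular": [0, 0, 0], "xyz": [0.5, 0, 0], "claw": 1.5}
    - {"angular": [0, 0, 0], "xyz": [0.3, 0, 0], "claw": 1.5}
    - {"angular": [0, 0, 0], "xyz": [0, 0, 0], "claw": 1.5}

```text
t: 6.95
eef_pos: [0.4857, -0.0984, 0.0565]
ee_rot: [3.142, -0.0, 0.042]
force: [-0.2, 0.2, 0.3]
width: 0.0235
gripper_force: 25.0
```

>>> servo_tool:
  targets:
    - {"angular": [0, 0, 0], "xyz": [0.2, 0, 0], "claw": 1.5}
    - {"angular": [0, 0, 0], "xyz": [0.2, 0, 0], "claw": 1.5}
    - {"angular": [0, 0, 0], "xyz": [0.2, 0, 0], "claw": 1.5}
    - {"angular": [0, 0, 0], "xyz": [0.2, 0, 0], "claw": 1.5}
    - {"angular": [0, 0, 0], "xyz": [0.2, 0, 0], "claw": 1.5}
    - {"angular": [0, 0, 0], "xyz": [0, 0, 0], "claw": 1.5}

```text
t: 7.55
eef_pos: [0.4953, -0.098, 0.0566]
ee_rot: [-3.142, -0.0, 0.042]
force: [-0.4, -0.4, -0.5]
width: 0.0234
gripper_force: 25.0
```

>>> servo_tool:
  targets:
    - {"angular": [0, 0, 0], "xyz": [0.25, 0, 0], "claw": 1.5}
    - {"angular": [0, 0, 0], "xyz": [0.25, 0, 0], "claw": 1.5}
    - {"angular": [0, 0, 0], "xyz": [0.25, 0, 0], "claw": 1.5}
    - {"angular": [0, 0, 0], "xyz": [0.25, 0, 0], "claw": 1.5}
    - {"angular": [0, 0, 0], "xyz": [0.25, 0, 0], "claw": 1.5}
    - {"angular": [0, 0, 0], "xyz": [0.25, 0, 0], "claw": 1.5}
    - {"angular": [0, 0, 0], "xyz": [0, 0, 0], "claw": 1.5}

```text
t: 8.25
eef_pos: [0.5104, -0.0974, 0.0565]
ee_rot: [3.142, -0.0, 0.042]
force: [-1.4, 0.1, -0.7]
width: 0.0236
gripper_force: 25.0
```

>>> servo_tool:
  targets:
    - {"angular": [0, 0, 0], "xyz": [0.2, 0, 0], "claw": 1.5}
    - {"angular": [0, 0, 0], "xyz": [0.2, 0, 0], "claw": 1.5}
    - {"angular": [0, 0, 0], "xyz": [0.2, 0, 0], "claw": 1.5}
    - {"angular": [0, 0, 0], "xyz": [0.2, 0, 0], "claw": 1.5}
    - {"angular": [0, 0, 0], "xyz": [0.2, 0, 0], "claw": 1.5}
    - {"angular": [0, 0, 0], "xyz": [0, 0, 0], "claw": 1.5}

```text
t: 8.85
eef_pos: [0.5203, -0.097, 0.0565]
ee_rot: [3.142, -0.0, 0.042]
force: [0.6, -0.2, 0.7]
width: 0.0237
gripper_force: 25.0
```

>>> servo_tool:
  targets:
    - {"angular": [0, 0, 0], "xyz": [0.1, 0, 0], "claw": 1.5}
    - {"angular": [0, 0, 0], "xyz": [0.1, 0, 0], "claw": 1.5}
    - {"angular": [0, 0, 0], "xyz": [0.1, 0, 0], "claw": 1.5}
    - {"angular": [0, 0, 0], "xyz": [0.1, 0, 0], "claw": 1.5}
    - {"angular": [0, 0, 0], "xyz": [0.1, 0, 0], "claw": 1.5}
    - {"angular": [0, 0, 0], "xyz": [0, 0, 0], "claw": 1.5}

```text
t: 9.45
eef_pos: [0.5252, -0.0968, 0.0566]
ee_rot: [3.142, -0.0, 0.042]
force: [0.3, -0.1, -0.9]
width: 0.0238
gripper_force: 25.0
```

>>> servo_tool:
  targets:
    - {"angular": [0, 0, 0], "xyz": [0.1, 0, 0], "claw": 1.5}
    - {"angular": [0, 0, 0], "xyz": [0.1, 0, 0], "claw": 1.5}
    - {"angular": [0, 0, 0], "xyz": [0.1, 0, 0], "claw": 1.5}
    - {"angular": [0, 0, 0], "xyz": [0.1, 0, 0], "claw": 1.5}
    - {"angular": [0, 0, 0], "xyz": [0.1, 0, 0], "claw": 1.5}
    - {"angular": [0, 0, 0], "xyz": [0, 0, 0], "claw": 1.5}

```text
t: 10.05
eef_pos: [0.5302, -0.0966, 0.0566]
ee_rot: [3.142, -0.0, 0.042]
force: [1.2, -0.0, -0.1]
width: 0.0239
gripper_force: 25.0
```

>>> servo_tool:
  targets:
    - {"angular": [0, 0, 0], "xyz": [0.1, 0, 0], "claw": 1.5}
    - {"angular": [0, 0, 0], "xyz": [0.1, 0, 0], "claw": 1.5}
    - {"angular": [0, 0, 0], "xyz": [0.1, 0, 0], "claw": 1.5}
    - {"angular": [0, 0, 0], "xyz": [0.1, 0, 0], "claw": 1.5}
    - {"angular": [0, 0, 0], "xyz": [0.1, 0, 0], "claw": 1.5}
    - {"angular": [0, 0, 0], "xyz": [0.1, 0, 0], "claw": 1.5}
    - {"angular": [0, 0, 0], "xyz": [0.1, 0, 0], "claw": 1.5}
    - {"angular": [0, 0, 0], "xyz": [0, 0, 0], "claw": 1.5}

```text
t: 10.85
eef_pos: [0.5371, -0.0963, 0.0565]
ee_rot: [3.142, -0.0, 0.042]
force: [-0.1, -0.5, -0.2]
width: 0.0239
gripper_force: 25.0
```

>>> servo_tool:
  targets:
    - {"angular": [0, 0, 0], "xyz": [0.1, 0, 0], "claw": 1.5}
    - {"angular": [0, 0, 0], "xyz": [0.1, 0, 0], "claw": 1.5}
    - {"angular": [0, 0, 0], "xyz": [0.1, 0, 0], "claw": 1.5}
    - {"angular": [0, 0, 0], "xyz": [0.1, 0, 0], "claw": 1.5}
    - {"angular": [0, 0, 0], "xyz": [0.1, 0, 0], "claw": 1.5}
    - {"angular": [0, 0, 0], "xyz": [0.1, 0, 0], "claw": 1.5}
    - {"angular": [0, 0, 0], "xyz": [0.1, 0, 0], "claw": 1.5}
    - {"angular": [0, 0, 0], "xyz": [0.1, 0, 0], "claw": 1.5}

```text
t: 11.65
eef_pos: [0.5451, -0.0959, 0.0566]
ee_rot: [-3.142, -0.0, 0.042]
force: [0.2, 0.4, -0.7]
width: 0.0234
gripper_force: 25.0
```

>>> servo_tool:
  targets:
    - {"angular": [0, 0, 0], "xyz": [0.1, 0, 0], "claw": 1.5}
    - {"angular": [0, 0, 0], "xyz": [0.1, 0, 0], "claw": 1.5}
    - {"angular": [0, 0, 0], "xyz": [0.1, 0, 0], "claw": 1.5}
    - {"angular": [0, 0, 0], "xyz": [0.1, 0, 0], "claw": 1.5}
    - {"angular": [0, 0, 0], "xyz": [0.1, 0, 0], "claw": 1.5}
    - {"angular": [0, 0, 0], "xyz": [0.1, 0, 0], "claw": 1.5}
    - {"angular": [0, 0, 0], "xyz": [0.1, 0, 0], "claw": 1.5}
    - {"angular": [0, 0, 0], "xyz": [0.1, 0, 0], "claw": 1.5}
    - {"angular": [0, 0, 0], "xyz": [0, 0, 0], "claw": 1.5}

```text
t: 12.55
eef_pos: [0.5532, -0.0956, 0.0566]
ee_rot: [3.142, -0.0, 0.042]
force: [-0.4, 0.1, -0.0]
width: 0.0238
gripper_force: 25.0
```

>>> servo_tool:
  targets:
    - {"angular": [0, 0, 0], "xyz": [0.1, 0, 0], "claw": 1.5}
    - {"angular": [0, 0, 0], "xyz": [0.1, 0, 0], "claw": 1.5}
    - {"angular": [0, 0, 0], "xyz": [0.1, 0, 0], "claw": 1.5}
    - {"angular": [0, 0, 0], "xyz": [0.1, 0, 0], "claw": 1.5}
    - {"angular": [0, 0, 0], "xyz": [0.1, 0, 0], "claw": 1.5}
    - {"angular": [0, 0, 0], "xyz": [0.1, 0, 0], "claw": 1.5}
    - {"angular": [0, 0, 0], "xyz": [0, 0, 0], "claw": 1.5}

```text
t: 13.25
eef_pos: [0.5591, -0.0954, 0.0565]
ee_rot: [3.142, -0.0, 0.042]
force: [-0.1, -0.3, 0.5]
width: 0.0234
gripper_force: 25.0
```

>>> servo_tool:
  targets:
    - {"angular": [0, 0, 0], "xyz": [0.1, 0, 0], "claw": 1.5}
    - {"angular": [0, 0, 0], "xyz": [0.1, 0, 0], "claw": 1.5}
    - {"angular": [0, 0, 0], "xyz": [0.1, 0, 0], "claw": 1.5}
    - {"angular": [0, 0, 0], "xyz": [0, 0, 0], "claw": 1.5}

```text
t: 13.65
eef_pos: [0.5614, -0.0954, 0.0564]
ee_rot: [3.141, 0.001, 0.042]
force: [-2.1, -1.1, -0.1]
width: 0.0238
gripper_force: 25.0
```

>>> servo_tool:
  targets:
    - {"angular": [0, 0, 0], "xyz": [0.1, 0, 0], "claw": 1.5}
    - {"angular": [0, 0, 0], "xyz": [0.1, 0, 0], "claw": 1.5}
    - {"angular": [0, 0, 0], "xyz": [0.1, 0, 0], "claw": 1.5}
    - {"angular": [0, 0, 0], "xyz": [0, 0, 0], "claw": 1.5}

```text
t: 14.05
eef_pos: [0.5637, -0.0955, 0.056]
ee_rot: [3.141, 0.003, 0.041]
force: [-4.9, -2.5, -0.5]
width: 0.0238
gripper_force: 25.0
```

>>> servo_tool:
  targets:
    - {"angular": [0, 0, 0], "xyz": [0.1, 0, 0], "claw": 1.5}
    - {"angular": [0, 0, 0], "xyz": [0.1, 0, 0], "claw": 1.5}
    - {"angular": [0, 0, 0], "xyz": [0.1, 0, 0], "claw": 1.5}
    - {"angular": [0, 0, 0], "xyz": [0, 0, 0], "claw": 1.5}

```text
t: 14.45
eef_pos: [0.5675, -0.0953, 0.0563]
ee_rot: [3.141, 0.001, 0.042]
force: [-2.2, -2.9, -2.0]
width: 0.0235
gripper_force: 25.0
```

>>> servo_tool:
  targets:
    - {"angular": [0, 0, 0], "xyz": [0.1, 0, 0], "claw": 1.5}
    - {"angular": [0, 0, 0], "xyz": [0.1, 0, 0], "claw": 1.5}
    - {"angular": [0, 0, 0], "xyz": [0.1, 0, 0], "claw": 1.5}
    - {"angular": [0, 0, 0], "xyz": [0.1, 0, 0], "claw": 1.5}
    - {"angular": [0, 0, 0], "xyz": [0.1, 0, 0], "claw": 1.5}
    - {"angular": [0, 0, 0], "xyz": [0, 0, 0], "claw": 1.5}

```text
t: 15.05
eef_pos: [0.5738, -0.0947, 0.0568]
ee_rot: [3.142, -0.001, 0.042]
force: [-0.5, -3.6, -0.4]
width: 0.0235
gripper_force: 25.0
```

>>> servo_tool:
  targets:
    - {"angular": [0, 0, 0], "xyz": [0.1, 0, 0], "claw": 1.5}
    - {"angular": [0, 0, 0], "xyz": [0.1, 0, 0], "claw": 1.5}
    - {"angular": [0, 0, 0], "xyz": [0.1, 0, 0], "claw": 1.5}
    - {"angular": [0, 0, 0], "xyz": [0.1, 0, 0], "claw": 1.5}
    - {"angular": [0, 0, 0], "xyz": [0.1, 0, 0], "claw": 1.5}
    - {"angular": [0, 0, 0], "xyz": [0, 0, 0], "claw": 1.5}

```text
t: 15.65
eef_pos: [0.5787, -0.0944, 0.0567]
ee_rot: [-3.142, -0.001, 0.042]
force: [0.4, -2.9, -0.4]
width: 0.024
gripper_force: 25.0
```

>>> servo_tool:
  targets:
    - {"angular": [0, 0, 0], "xyz": [0.1, 0, 0], "claw": 1.5}
    - {"angular": [0, 0, 0], "xyz": [0.1, 0, 0], "claw": 1.5}
    - {"angular": [0, 0, 0], "xyz": [0.1, 0, 0], "claw": 1.5}
    - {"angular": [0, 0, 0], "xyz": [0.1, 0, 0], "claw": 1.5}
    - {"angular": [0, 0, 0], "xyz": [0, 0, 0], "claw": 1.5}

```text
t: 16.15
eef_pos: [0.5825, -0.0942, 0.0567]
ee_rot: [-3.142, -0.001, 0.042]
force: [0.7, -2.2, -0.7]
width: 0.0236
gripper_force: 25.0
```

>>> servo_tool:
  targets:
    - {"angular": [0, 0, 0], "xyz": [0.1, 0, 0], "claw": 1.5}
    - {"angular": [0, 0, 0], "xyz": [0.1, 0, 0], "claw": 1.5}
    - {"angular": [0, 0, 0], "xyz": [0, 0, 0], "claw": 1.5}

```text
t: 16.45
eef_pos: [0.5843, -0.0942, 0.0566]
ee_rot: [-3.141, -0.0, 0.042]
force: [0.7, -1.3, -0.6]
width: 0.0235
gripper_force: 25.0
```

>>> servo_tool:
  targets:
    - {"angular": [0, 0, 0], "xyz": [0.05, 0, 0], "claw": 1.5}
    - {"angular": [0, 0, 0], "xyz": [0.05, 0, 0], "claw": 1.5}
    - {"angular": [0, 0, 0], "xyz": [0, 0, 0], "claw": 1.5}

```text
t: 16.75
eef_pos: [0.5849, -0.0941, 0.0565]
ee_rot: [-3.141, 0.0, 0.042]
force: [0.1, 0.2, -0.7]
width: 0.0237
gripper_force: 25.0
```

>>> servo_tool:
  targets:
    - {"angular": [0, 0, 0], "xyz": [0.05, 0, 0], "claw": 1.5}
    - {"angular": [0, 0, 0], "xyz": [0.05, 0, 0], "claw": 1.5}
    - {"angular": [0, 0, 0], "xyz": [0, 0, 0], "claw": 1.5}

```text
t: 17.05
eef_pos: [0.586, -0.0942, 0.0566]
ee_rot: [-3.142, -0.0, 0.042]
force: [0.7, 0.0, 0.7]
width: 0.0236
gripper_force: 25.0
```

>>> servo_tool:
  targets:
    - {"angular": [0, 0, 0], "xyz": [0.05, 0, 0], "claw": 1.5}
    - {"angular": [0, 0, 0], "xyz": [0.05, 0, 0], "claw": 1.5}
    - {"angular": [0, 0, 0], "xyz": [0, 0, 0], "claw": 1.5}

```text
t: 17.35
eef_pos: [0.5864, -0.0942, 0.0564]
ee_rot: [3.142, 0.001, 0.042]
force: [-1.6, -0.9, 1.0]
width: 0.0236
gripper_force: 25.0
```

```bash
python3 - <<'E'
from h import *
f=grab('side','s2');w=grab('wrist','w2')
cv2.imwrite('pics/c3.png',np.hstack([cv2.resize(f['color'][110:230,220:350],(433,400),interpolation=cv2.INTER_CUBIC),cv2.resize(w['color'][120:240,200:310],(366,400),interpolation=cv2.INTER_CUBIC)]))
E
```

```text
(no output)
```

View pics/c3.png

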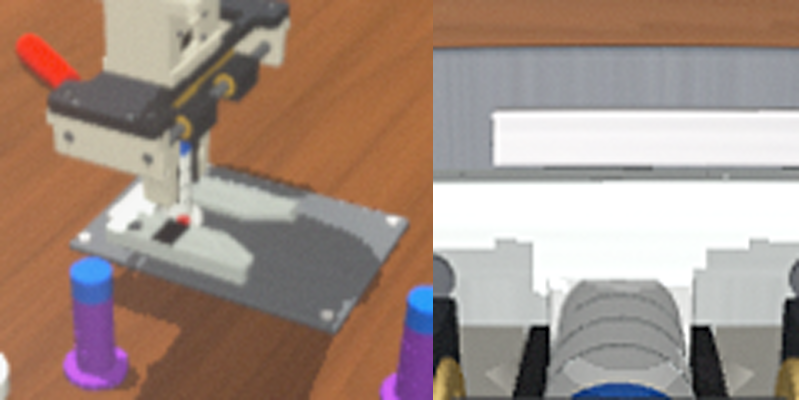

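The tube stands in the slot with the red latch visible in front of it (crop 183,218), and the stop is touching lightly. I confirm the stop with a slight push, then lower onto the slab.

>>> servo_tool:
  targets:
    - {"angular": [0, 0, 0], "xyz": [0.05, 0, 0], "claw": 1.5}
    - {"angular": [0, 0, 0], "xyz": [0, 0, 0], "claw": 1.5}

```text
t: 17.65
eef_pos: [0.5866, -0.0943, 0.0564]
ee_rot: [3.142, 0.002, 0.042]
force: [-3.5, -0.7, 1.9]
width: 0.0238
gripper_force: 25.0
```

>>> servo_tool:
  targets:
    - {"angular": [0, 0, 0], "xyz": [0, 0, 0.05], "claw": 1.5}
    - {"angular": [0, 0, 0], "xyz": [0, 0, 0], "claw": 1.5}

```text
t: 17.85
eef_pos: [0.5867, -0.0943, 0.0558]
ee_rot: [3.141, 0.001, 0.042]
force: [-4.8, -0.3, 1.5]
width: 0.0233
gripper_force: 25.0
```

>>> servo_tool:
  targets:
    - {"angular": [0, 0, 0], "xyz": [-0.06, 0, 0.03], "claw": 1.5}
    - {"angular": [0, 0, 0], "xyz": [0, 0, 0], "claw": 1.5}

```text
t: 18.05
eef_pos: [0.5866, -0.0943, 0.0557]
ee_rot: [3.142, 0.0, 0.042]
force: [-5.1, -0.8, 0.7]
width: 0.0238
gripper_force: 25.0
```

>>> servo_tool:
  targets:
    - {"angular": [0, 0, 0], "xyz": [0, 0, 0.03], "claw": 1.5}
    - {"angular": [0, 0, 0], "xyz": [0, 0, 0], "claw": 1.5}

```text
t: 18.25
eef_pos: [0.5866, -0.0943, 0.0556]
ee_rot: [3.141, 0.0, 0.042]
force: [-5.7, -0.5, 3.9]
width: 0.0239
gripper_force: 25.0
```

>>> servo_tool:
  targets:
    - {"angular": [0, 0, 0], "xyz": [-0.05, 0, 0], "claw": 1.5}
    - {"angular": [0, 0, 0], "xyz": [0, 0, 0], "claw": 1.5}

```text
t: 18.45
eef_pos: [0.5865, -0.0943, 0.0556]
ee_rot: [3.142, -0.0, 0.042]
force: [-5.0, 0.2, 2.3]
width: 0.0237
gripper_force: 25.0
```

>>> servo_tool:
  targets:
    - {"angular": [0, 0, 0], "xyz": [0, 0, 0], "claw": 2.8}
    - {"angular": [0, 0, 0], "xyz": [0, 0, 0], "claw": 4.0}
    - {"angular": [0, 0, 0], "xyz": [0, 0, 0], "claw": 6.0}
    - {"angular": [0, 0, 0], "xyz": [0, 0, 0], "claw": 6.0}
    - {"angular": [0, 0, 0], "xyz": [0, 0, 0], "claw": 6.0}
    - {"angular": [0, 0, 0], "xyz": [0, 0, 0], "claw": 6.0}
    - {"angular": [0, 0, 0], "xyz": [0, 0, 0], "claw": 6.0}
    - {"angular": [0, 0, 0], "xyz": [0, 0, 0], "claw": 6.0}

```text
t: 19.25
eef_pos: [0.5864, -0.0942, 0.0555]
ee_rot: [3.142, -0.0, 0.042]
force: [0.2, -0.6, 0.9]
width: 0.06
gripper_force: 0.0
```

>>> servo_tool:
  targets:
    - {"angular": [0, 0, 0], "xyz": [0, 0, -0.5], "claw": 6}
    - {"angular": [0, 0, 0], "xyz": [0, 0, -1.5], "claw": 6}
    - {"angular": [0, 0, 0], "xyz": [0, 0, -2.5], "claw": 6}
    - {"angular": [0, 0, 0], "xyz": [0, 0, -2.5], "claw": 6}
    - {"angular": [0, 0, 0], "xyz": [0, 0, -2.5], "claw": 6}
    - {"angular": [0, 0, 0], "xyz": [0, 0, -2.5], "claw": 6}
    - {"angular": [0, 0, 0], "xyz": [-2, -3, 0], "claw": 6}
    - {"angular": [0, 0, 0], "xyz": [-2, -3, 0], "claw": 6}
    - {"angular": [0, 0, 0], "xyz": [-2, -3, 0], "claw": 6}
    - {"angular": [0, 0, 0], "xyz": [-2, -3, 0], "claw": 6}
    - {"angular": [0, 0, 0], "xyz": [-2, -3, 0], "claw": 6}
    - {"angular": [0, 0, 0], "xyz": [0, 0, 0], "claw": 6}
    - {"angular": [0, 0, 0], "xyz": [0, 0, 0], "claw": 6}

```text
t: 20.55
eef_pos: [0.4801, 0.0522, 0.1762]
ee_rot: [-3.141, -0.001, 0.044]
force: [0.4, -0.4, -0.4]
width: 0.0603
gripper_force: 0.0
```

```bash
python3 - <<'E'
from h import *
s=grab('side','s3');f=grab('top','t3');w=grab('wrist','w3')
cv2.imwrite('pics/c4.png',np.hstack([cv2.resize(s['color'][130:230,230:350],(400,333),interpolation=cv2.INTER_CUBIC),cv2.resize(f['color'][160:260,270:370],(400,333),interpolation=cv2.INTER_CUBIC)]))
hsv=cv2.cvtColor(f['color'],cv2.COLOR_BGR2HSV);m=cv2.inRange(hsv,(100,150,80),(120,255,255));n,l,st,c=cv2.connectedComponentsWithStats(m)
for i in range(1,n):
    if 15<st[i,4]<400 and c[i][1]>150: print('cap',c[i].round(1),onz(f,*c[i],.082).round(4))
E
```

```text
cap [310.8 183.8] [ 0.5857 -0.0928  0.082 ]
cap [181.3 268.4] [0.3772 0.1925 0.082 ]
cap [272.1 274.6] [ 0.3734 -0.0116  0.082 ]
cap [222.7 286.2] [0.3425 0.0973 0.082 ]
```

View pics/c4.png

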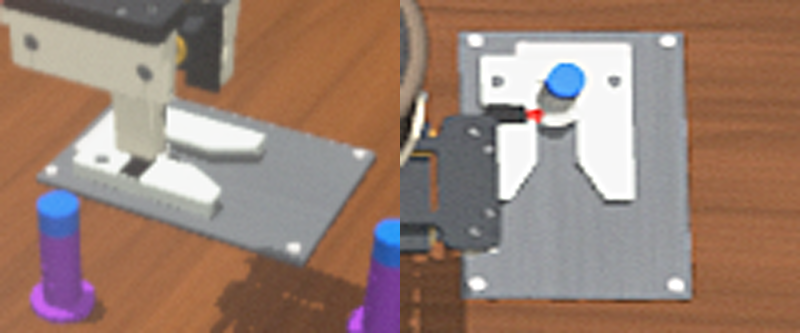

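The tube stands upright at the stop (cap at top ~(311,184)), and the red latch shows in front of it at crop (535,115). I check its extension against the first picture.

```bash
python3 - <<'E'
from h import *
for t in('top0','t3'):
    f=load(t);h=cv2.cvtColor(f['color'],cv2.COLOR_BGR2HSV)[185:205,290:320]
    m=((h[...,0]<8)|(h[...,0]>172))&(h[...,1]>120)&(h[...,2]>90);y,x=np.where(m);print(t,m.sum(),x.min()+290,x.max()+290,x.mean()+290,y.mean()+185)
print(monitor.get_state()['t'])
E
```

```text
top0 16 301 305 303.25 193.9375
t3 14 301 305 303.07142857142856 194.0
20.7
```

The latch is fully out, the same as at the start.

```bash
python3 -c "
from station import order
print(order.job_done())"
```

```text
the job is handed in; nothing more can be done
None
```

The blue-capped tube stands upright at the slot's stop with the red latch sprung back out in front of it. The gripper is clear, and the job was handed in at about 21 s with no reading above about 6 N on any axis.

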